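# Set the height finger and hold a block at full cam lift

## Robot

A 7-joint arm with a two-finger parallel gripper is mounted at the origin on a cart in front of the work surface, level with it; the furniture and walls round the work are solid. World frame = base frame: x ahead of the robot, y to its left, z up, the work surface at z = 0. Lengths are in m, angles in rad, forces in N, time in s.
With the tool pointing down it reaches from about 0.4 to 0.85 m from the base axis. Payload 10.4 kg.
Tool frame: the origin (TCP) lies between the finger pads; the fingertips stand 14 mm ahead of it and the grasp point (between the pads) lies 5 mm behind it; z points along the fingers, x is the direction in which the jaws open and shut, and the axes are right-handed (so a half turn about z gives the same grasp; the last joint's range is limited). The gripper opens to 85 mm and grips with 20 to 120 N. Pads are 22 mm wide; open, the fingers measure 114 mm over their backs; the gripper's body (76 mm by 85 mm) begins 54 mm behind the grasp point. The pads swing forward as they close: fully open they stand 13 mm farther back than shut.
Start: joints at [-1.353, 0.332, -0.065, 1.46, 0.022, 1.35, -0.088], TCP at [0.149, 0.607, 0.245] pointing down, gripper open.
Joint ranges: [-2.6, 2.6], [-0.5, 2.12], [-1.47, 1.34], [0.16, 2.42], [-1.27, 4.41], [0.06, 2.06], [-2.6, 2.6]. Speed limits (rad/s): [2.22, 2.22, 2.79, 2.79, 3.14, 3.14, 3.14].

## Interface

Orientations are given as a unit quaternion [w, x, y, z].
In Python, from plant import get_state, capture, get_calibration, sign_off gives the robot as it stands.
- The arm moves only by the tool servo_tool, never from a script. Its argument "series" is a list of rows, each a list of 3 entries, a list of its own where there are three numbers: the shift along the tool's x, y, z in cm, then the turn, a rotation vector about the tool's x, y, z in rad, then the opening, from 0 (shut) to 1 (fully open). In form: [[[x, y, z], [rx, ry, rz], hand], ...]. A call has exactly 8 rows; each row is the pose to reach, as a shift and turn from the pose commanded when the call began, along the tool's axes at that moment; what a row does not reach only later rows make up. A row lasts 1/10 s, in which the tool goes at most 50 mm and 8.59 degrees, less where a joint would pass 70% of its speed; a pose out of reach is approached as far as the arm can. A call with a gripper value outside its range is refused whole. The fingers move at their own pace and stop on an object; "force" is the grip in N (left out, the last holds). Time passes only in rows, so rows that repeat a pose let the fingers close, or fill a call up. It gives the time, the measured TCP pose, the force and the opening at its end, in the units of the state.
- get_state(): the state, without advancing time (a new reading comes with each control period).
- capture(name): name is "scene" or "side" or "wrist"; returns (picture, depth): 480x640x3 uint8, red, green, blue; 480x640 float32, m along the optical axis (not along the pixel's ray), 0 where there is no reading.
- get_calibration(name): a dict with "fov_y" (degrees; the focal length in pixels is half the picture's height over the tangent of half this angle, whatever the lens; pixels are square), "cx", "cy" (the principal point, pixels), "rvec" (rotation vector, rad) and "tvec" (3), from world to camera coordinates, as OpenCV has them. Camera axes: x right, y down, z forward; pixel columns grow to the right and rows downward; lengths in m; the calibration is good to about 2 mm. A picture is of the moment at which its call begins: read the wrist's pose just before it. get_calibration takes no time and is no camera call; for the wrist camera it gives the pose at the moment of the call.
- sign_off(): hands the job in, once; it reports no verdict.
The state is a dict: "t": time; "joints": joint angles; "dq": joint speeds; "tau": joint torques, N m; "tool_pos": TCP position; "tool_rot": TCP orientation; "force": force on the tool from outside, world axes, zero at the start; "ft_torque": the same for the moment, N m; "gripper_width": opening from 0.0 (shut) to 1.0 (fully open).
Only numpy, scipy, OpenCV 4.12 (cv2) and the standard library are available. Lean on these libraries where they do the work, as an engineer would, in place of code of your own. Each camera call takes 0.05 s, during which the arm holds its last target.

## Task

Gauge the die block on the cam lift: first turn the white scale sleeve until the number 4 clicks in at the red index, leaving the cam lever down until that is done. Then swing the red-handled cam lever up to its highest lift point, where the lever stands upright, and finish while still holding it there: the lever springs back if let go. Let the cam do the lifting (do not touch the block or the plate it sits on), and leave the pliers, the square and the other tools where they lie.

Things in the scene. Friction and masses are not known exactly. Their poses are not given: they have to be found in the camera images.
- fixture: The cam lift gauge, fixed to the worktop: a grey base plate 130 x 285 x 12 mm carrying the cam lift and, 112 mm to its left (+y), an upright column with the scale sleeve. Origin on the worktop under the centre of the lifting plate; its z is up, its -x side faces the robot at yaw 0. The highest fixed part, a dark upright bar with the red index, stands 59 to 52 mm in front (-x) of the column axis, 126 mm high (index 129 mm)
- sleeve_grip (a point): Centre of the gripping part of the scale sleeve, on its upright axis, 158 mm above the worktop. The grip is a black ribbed cylinder, 36 mm in diameter, from 131 to 178 mm above the worktop; below it is the white scale disc, 92 mm in diameter, with the black numbers 0 to 6 on its top, 131 mm above the worktop
- sleeve (a joint): Angle of the scale sleeve in rad: 0 when number 0 is at the red index (the index is on the -x side of the sleeve), growing counterclockwise seen from above; each number is 30 degrees (0.5236 rad) further, so number 4 is at 2.094. Range 0 to 6. A spring detent draws it to the nearest number once it is less than half a step away; it takes about 0.1 to 0.2 N m to turn over a click. Each number raises the brass height finger beside the block by 2 mm
- lever_handle (a point): Middle of the free part of the red cross handle of the cam lever: a round level bar 15 mm in diameter along the fixture's y, about 65 mm long (from the lever arm, 38 mm on the +y side of this point, to its end 37 mm on the -y side). It lies 110 mm from the pivot axis
- lever_pivot (a point): Point on the fixed pivot axis of the cam lever, 45 mm above the worktop, in the plane in which point lever_handle swings; the axis runs along the fixture's y
- cam_lever (a joint): Angle of the cam lever in rad: 0 is down, pointing to the fixture's -x and 10 degrees above level; it grows as the handle swings up and over toward +x. At 1.396 the lever stands upright and the cam lifts the plate to its highest, 18 mm; beyond that the lift falls again, end stop at 2.3. A return spring pulls it back to 0 always (about 1 to 2 N at the handle when down, up to 5 N on the way, 2 N when upright)
- lift_plate (a joint): Lift of the lifting plate in m: 0 with the lever down, 0.018 at the highest point
- plate_top (a point): Centre of the top of the aluminium lifting plate (66 x 60 mm, with a 3 mm rim round the block), 69 mm above the worktop when down
- t_block: Olive stepped die block, 40 x 44 x 24 mm, standing loose inside the rim of the lifting plate; origin at the centre of its underside
- pliers: Red-handled pliers, 73 x 243 x 27 mm, lying loose; a bystander, origin at the centre of the underside
- square: Small steel square, 91 x 70 x 14 mm, lying loose; a bystander, origin at the centre of the underside

How it is judged:
By the outcome, as a careful person would: the job done as asked, in the order asked, and still so for the second after the job is handed in, while the arm keeps its last pose, push and grip.
It also fails if it takes over 58 s, if anything falls off the work surface, if the arm or the gripper's body presses on something with over 40 N, if the wrist force passes 120 N, or if a joint passes its speed limit or range.

## Working session

There is one attempt and no reset: what is moved stays moved. The work goes in short steps, Python scripts to look and compute and a tool call to move; the robot and the scene stay as the last step left them, time stands still between calls to the robot, and variables do not carry over. Pictures are saved under pics/ and viewed, and the job is handed in when it is done.

Besides the shell and the picture viewer there is one more tool, called after "Request:" in YAML: its name, and indented under it one key for each argument. servo_tool: Moves the arm, as the interface text tells. Its arguments: {"type":"object","properties":{"series":{"type":"array","items":{"type":"array"}},"force":{"type":"number"}},"required":["series"]}

```bash
mkdir -p pics; ls
python3 - <<'E'
from plant import *
import cv2,numpy as np
print(get_state())
for n in("scene","side","wrist"):
    c=get_calibration(n);p,d=capture(n);print(n,c)
    cv2.imwrite(f"pics/{n}0.png",p[:,:,::-1]);np.savez(f"{n}0.npz",p=p,d=d,**{k:np.array(v) for k,v in c.items()})
E
```

```text
pics
{'t': 0.0, 'joints': array([-1.35259474,  0.33288881, -0.06465049,  1.46093126,  0.02161012,
        1.3499057 , -0.08849312]), 'dq': array([ 6.86733185e-04, -2.01512337e-04,  2.37754403e-04, -4.16709815e-04,
        1.87686942e-04, -7.88522350e-06, -3.14073542e-04]), 'tau': array([-3.54102503e-04, -6.25428343e+01,  4.89718595e-02, -3.91607344e+01,
        1.61957857e-02,  9.72065114e-03, -1.62862577e-06]), 'tool_pos': array([0.14900273, 0.60661581, 0.24451002]), 'tool_rot': array([ 4.79009452e-04,  7.86923424e-01,  6.17050247e-01, -5.36074214e-04]), 'force': array([-0.11572611,  0.95828573,  0.23047382]), 'ft_torque': array([ 0.04026685, -0.00753679, -0.00941331]), 'gripper_width': 0.9967537971357867}
scene {'fov_y': 51.90880533616672, 'cx': 325.8639173435576, 'cy': 242.05261384730352, 'rvec': array([ 2.10044214, -1.16428495,  0.45727166]), 'tvec': array([-0.3341407 ,  0.37873714,  1.14089582])}
side {'fov_y': 55.294190756339205, 'cx': 316.5072138182495, 'cy': 238.62605539718817, 'rvec': array([ 2.07868098, -0.03862566,  0.05778319]), 'tvec': array([-0.5452783 ,  0.08575576,  1.17141431])}
wrist {'fov_y': 68.8459413332633, 'cx': 321.2053885559587, 'cy': 233.63469115185205, 'rvec': array([-2.26187244, -1.77554994, -0.28506443]), 'tvec': array([-0.62429462, -0.04114577,  0.37995097])}
```

View pics/scene0.png

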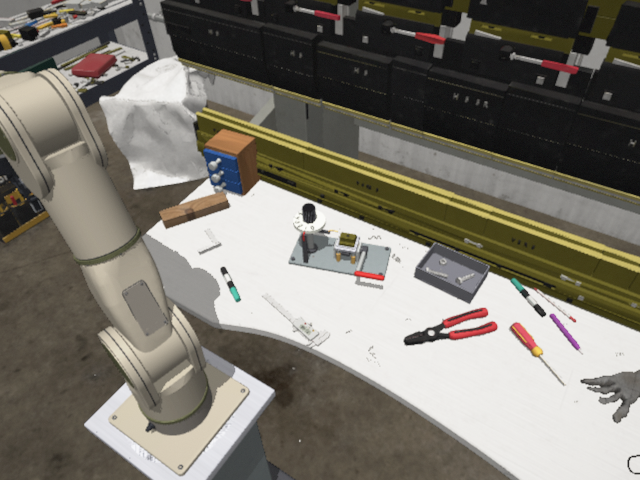

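View pics/side0.png

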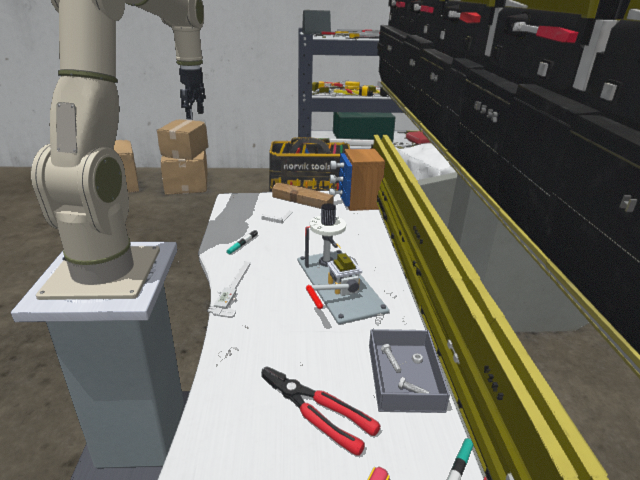

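View pics/wrist0.png

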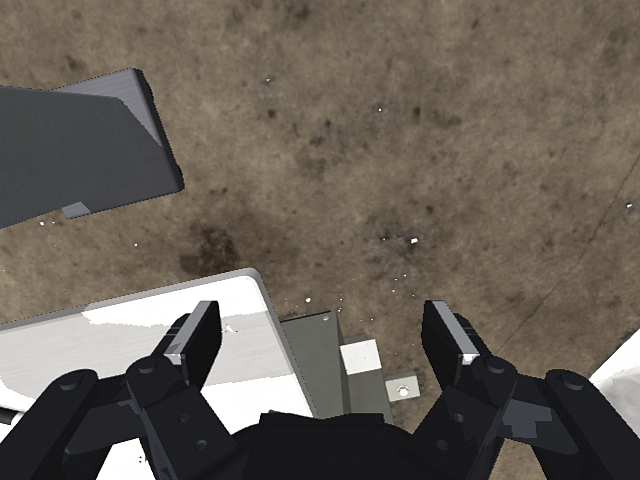

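The scene view shows the sleeve grip at about (309,212), the index bar at (305,248) and the red handle at about (369,276). The side view shows the grip at (328,214) and the handle at (315,296). Next I'll triangulate and use depth.

```bash
cat > h.py <<'E'
import numpy as np,cv2
def load(f):
    z=np.load(f);return {k:z[k] for k in z.files}
def K(c):
    f=240/np.tan(np.radians(float(c['fov_y'])/2));return np.array([[f,0,float(c['cx'])],[0,f,float(c['cy'])],[0,0,1]])
def cloud(c,d=None):
    d=c['d'] if d is None else d
    v,u=np.mgrid[:480,:640];k=K(c)
    P=np.stack([(u-k[0,2])/k[0,0]*d,(v-k[1,2])/k[0,0]*d,d],-1)
    R=cv2.Rodrigues(c['rvec'])[0];return (P-c['tvec'])@R
def proj(c,p):
    return cv2.projectPoints(np.array(p,float).reshape(-1,3),c['rvec'],c['tvec'],K(c),None)[0].reshape(-1,2)
E
python3 - <<'E'
from h import *
for n,(u0,u1,v0,v1) in dict(scene=(270,410,190,300),side=(280,400,190,330)).items():
    c=load(n+'0.npz');W=cloud(c);p=c['p'].astype(int);
    reg=np.zeros((480,640),bool);reg[v0:v1,u0:u1]=1;reg&=c['d']>0
    red=reg&(p[...,0]>120)&(p[...,1]<70)&(p[...,2]<70)
    q=W[red];print(n,'red',len(q),np.median(q,0),q.min(0),q.max(0))
    g=reg&(W[...,2]>.14)&(W[...,2]<.19);q=W[g];print('grip',len(q),q.mean(0),q.min(0),q.max(0))
    wh=reg&(W[...,2]>.124)&(W[...,2]<.136)&(p.min(-1)>150);q=W[wh];print('disc',len(q),(q.min(0)+q.max(0))/2,q.min(0),q.max(0),cv2.minEnclosingCircle(q[:,:2].astype(np.float32)))
    b=reg&(W[...,2]>.008)&(W[...,2]<.016);q=W[b];print('base',cv2.minAreaRect(q[:,:2].astype(np.float32)))
    cv2.imwrite(f'pics/{n}_c.png',cv2.resize(c['p'][v0:v1,u0:u1,::-1],None,fx=4.2,fy=4.2,interpolation=2))
E
```

```text
scene red 84 [ 0.52157575 -0.20202615  0.06723276] [ 0.50711746 -0.23932238  0.01261711] [0.58391429 0.00317364 0.12618965]
grip 344 [ 0.64648361 -0.05107478  0.15960822] [ 0.54714912 -0.18561177  0.14004439] [0.78840374 0.03636474 0.18117133]
disc 411 [0.5667837  0.0196629  0.12942855] [ 0.51917539 -0.02855605  0.12400258] [0.614392   0.06788186 0.13485453] ((0.5659126043319702, 0.020204611122608185), 0.049422696232795715)
base ((0.6492412090301514, -0.05283424258232117), (0.47213518619537354, 0.3778461813926697), 26.738401412963867)
side red 137 [ 0.52855506 -0.21281777  0.07106032] [ 0.51402573 -0.24150005  0.06323274] [ 0.54382782 -0.16931081  0.07495025]
grip 289 [0.57755041 0.01331717 0.1638704 ] [ 0.55347378 -0.00424384  0.14002402] [0.78815859 0.20309555 0.18189264]
disc 403 [0.56543421 0.01245828 0.12966811] [ 0.51450433 -0.03046182  0.1240273 ] [0.61636409 0.05537838 0.13530893] ((0.5652481913566589, 0.014757410623133183), 0.05169149115681648)
base ((0.606781005859375, 0.11212041974067688), (0.6878525614738464, 0.32811006903648376), 89.99287414550781)
```

View pics/scene_c.png

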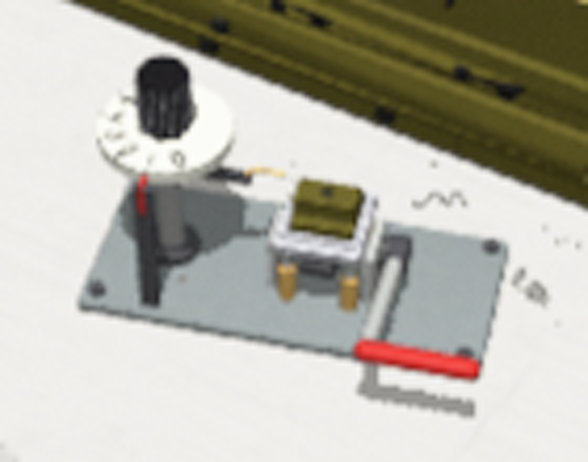

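View pics/side_c.png

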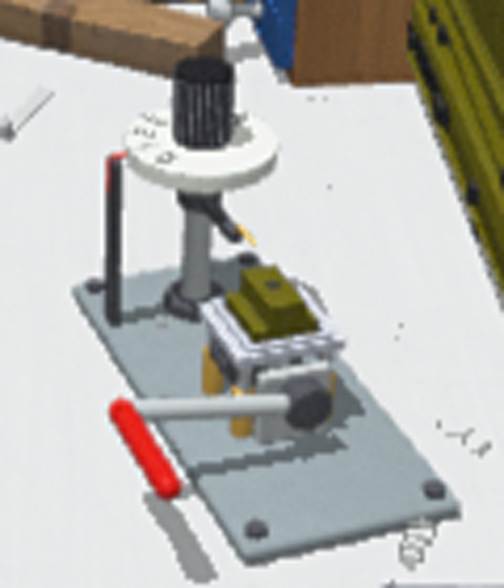

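```bash
cat >> h.py <<'E'
def ray(c,uv,z):
    k=K(c);R=cv2.Rodrigues(c['rvec'])[0];uv=np.atleast_2d(uv).astype(float)
    dr=np.c_[(uv-k[:2,2])/k[0,0],np.ones(len(uv))]@R;o=-R.T@c['tvec']
    return o+dr*((z-o[2])/dr[:,2])[:,None]
E
python3 - <<'E'
from h import *
s=load('scene0.npz');d=load('side0.npz')
a=np.array([[80,307],[480,375],[508,243],[130,180]])/4.2+[270,190]
print(ray(s,a,.012))
b=np.array([[74,293],[243,560],[460,513]])/4.2+[280,190]
print(ray(d,b,.012))
# fits of disc circle by planes
print('0 label',ray(s,np.array([[180,158],[163,65]])/4.2+[270,190],.131))
print('griptop',ray(s,np.array([[163,72]])/4.2+[270,190],.178),ray(d,np.array([[204,70]])/4.2+[280,190],.178))
print('handle ends scene',ray(s,np.array([[360,350],[476,369]])/4.2+[270,190],.067),'side',ray(d,np.array([[120,410],[170,488]])/4.2+[280,190],.067))
for c,o,n in((s,(270,190),'s'),(d,(280,190),'d')):
    # warp disc top view, 0.12m square around (0.565,0.015)
    g=np.array([[.625,.075,.131],[.625,-.045,.131],[.505,-.045,.131],[.505,.075,.131]])
    H=cv2.getPerspectiveTransform(proj(c,g).astype(np.float32),np.float32([[0,0],[400,0],[400,400],[0,400]]))
    cv2.imwrite(f'pics/disc_{n}.png',cv2.warpPerspective(c['p'][:,:,::-1],H,(400,400),flags=2))
a=cv2.imread('pics/disc_s.png');b=cv2.imread('pics/disc_d.png');cv2.imwrite('pics/disc.png',np.hstack([a,b]))
E
```

```text
[[ 0.48738134  0.04123787  0.012     ]
 [ 0.57652134 -0.22367909  0.012     ]
 [ 0.69646712 -0.18299699  0.012     ]
 [ 0.61034101  0.08384938  0.012     ]]
[[ 0.49713132  0.03513946  0.012     ]
 [ 0.58063932 -0.2289089   0.012     ]
 [ 0.70161784 -0.1923898   0.012     ]]
0 label [[ 0.5459435  -0.00891674  0.131     ]
 [ 0.6182689   0.05325756  0.131     ]]
griptop [[0.56802229 0.01684895 0.178     ]] [[0.57230986 0.01486274 0.178     ]]
handle ends scene [[ 0.5113033  -0.16757028  0.067     ]
 [ 0.53573653 -0.23843666  0.067     ]] side [[ 0.51791227 -0.17147417  0.067     ]
 [ 0.54042703 -0.23903106  0.067     ]]
```

View pics/disc.png

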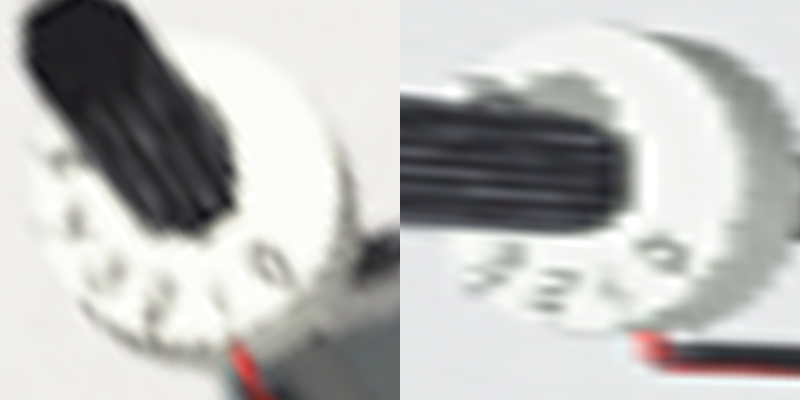

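The sleeve stands at number 1: the rectified disc shows the index between 0 and 2. It needs +90° counterclockwise. Fixture yaw is about 0.32 rad and the column is near (0.567, 0.016). I'll move to a pre-pose above it, checking with the wrist camera on the way.

```bash
cat >> h.py <<'E'
from scipy.spatial.transform import Rotation as Rn
def down(yaw): # jaws x at yaw, z down
    c,s=np.cos(yaw),np.sin(yaw);return Rn.from_matrix(np.array([[c,s,0],[s,-c,0],[0,0,-1]]))
def cur():
    from plant import get_state
    s=get_state();q=s['tool_rot'];return s,np.array(s['tool_pos']),Rn.from_quat([q[1],q[2],q[3],q[0]])
def rel(pos,R,p0=None,R0=None):
    if p0 is None: _,p0,R0=cur()
    return np.round(R0.inv().apply(np.array(pos)-p0)*100,2),np.round((R0.inv()*R).as_rotvec(),3)
E
python3 - <<'E'
from h import *
from plant import get_calibration
s,p,R=cur();c=get_calibration('wrist')
Rc=cv2.Rodrigues(c['rvec'])[0];o=-Rc.T@c['tvec'];print('cam in tool',R.inv().apply(o-p),'axis',R.inv().apply(Rc[2]))
for y in(-45,0):print(y,rel([.567,.016,.32],down(np.radians(y))))
E
```

```text
cam in tool [-0.00017359 -0.0809254  -0.12828565] axis [3.35404909e-04 3.14419796e-01 9.49283982e-01]
-45 (array([-47.41,  54.68,  -7.48]), array([1.000e-03, 1.000e-03, 2.115e+00]))
0 (array([-47.41,  54.68,  -7.48]), array([1.00e-03, 1.00e-03, 1.33e+00]))
```

Request:
servo_tool:
  series:
    - [[-3,3.4,-1.5],[0,0,0.14],1]
    - [[-6,6.8,-3],[0,0,0.28],1]
    - [[-9,10.3,-4.5],[0,0,0.42],1]
    - [[-12,13.7,-6],[0,0,0.56],1]
    - [[-15,17.1,-7.5],[0,0,0.7],1]
    - [[-18,20.6,-7.5],[0,0,0.84],1]
    - [[-21,24,-7.5],[0,0,0.98],1]
    - [[-24,27.4,-7.5],[0,0,1.12],1]

```text
t: 0.95
tool_pos: [0.3586, 0.3068, 0.3203]
tool_rot: [-0.0, 0.995, 0.102, 0.0]
force: [0.0, 1.8, -0.2]
gripper_width: 1.0
```

Run:
```python
from h import *
s,p,R=cur();print(s['t'],p,s['joints'],rel([.567,.016,.32],down(-np.pi/4)))
```

```text
0.95 [0.35860326 0.30678692 0.32034558] [-1.04994856 -0.05202198  0.2370412   1.73681316  0.01195919  1.45503632
 -0.61035533] (array([1.451e+01, 3.270e+01, 2.000e-02]), array([-0.  ,  0.  ,  0.99]))
```

Request:
servo_tool:
  series:
    - [[1.9,4.2,0],[0,0,0.13],1]
    - [[3.8,8.4,0],[0,0,0.26],1]
    - [[5.7,12.6,0],[0,0,0.39],1]
    - [[7.6,16.8,0],[0,0,0.52],1]
    - [[9.5,21,0],[0,0,0.65],1]
    - [[11.4,25.2,0],[0,0,0.78],1]
    - [[13,29.2,0],[0,0,0.89],1]
    - [[14.5,32.7,0],[0,0,0.99],1]

```text
t: 1.75
tool_pos: [0.5686, 0.0167, 0.3203]
tool_rot: [0.0, 0.924, -0.383, 0.0]
force: [-0.5, 1.2, -0.1]
gripper_width: 0.999
```

```bash
cat > look.py <<'E'
import sys
from h import *
from plant import *
def look(n,tag):
    c=get_calibration(n);p,d=capture(n)
    cv2.imwrite(f"pics/{tag}.png",p[:,:,::-1]);np.savez(f"{tag}.npz",p=p,d=d,**{k:np.array(v) for k,v in c.items()})
if __name__=='__main__':
    s,p,R=cur();print(s['t'],p,s['joints'],'yaw',np.degrees(np.arctan2(R.as_matrix()[1,0],R.as_matrix()[0,0])),s['force'],s['ft_torque'],s['gripper_width'])
    for a in sys.argv[1:]:
        n,t=a.split(':');look(n,t)
E
python3 look.py wrist:w1
```

```text
1.75 [0.56860983 0.01672911 0.32027348] [-0.65022706  0.19033623  0.6335947   1.52362201 -0.11265565  1.4644402
 -0.79872087] yaw -45.00058618665974 [-0.49655712  1.17427044 -0.09948729] [ 0.03420798 -0.00341285  0.01583474] 0.9990714648506355
```

View pics/w1.png

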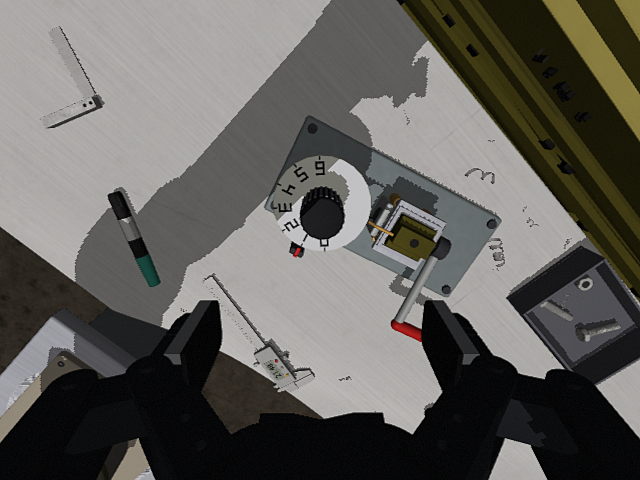

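The wrist view confirms that 1 is at the red index (297,250), with the 0 at (323,242), the grip top at (322,220) and the handle near (405,330). Next I'll locate the axis precisely.

Run:
```python
from h import *
c=load('w1.npz');W=cloud(c);p=c['p'].astype(int)
v,u=np.mgrid[:480,:640];reg=(u>255)&(u<385)&(v>140)&(v<265)
m=reg&(abs(W[...,2]-.131)<.005);q=W[m];print('disc',cv2.minEnclosingCircle(q[:,:2].astype(np.float32)),q[:,2].mean())
m=reg&(W[...,2]>.172)&(W[...,2]<.185);q=W[m];print('top',cv2.minEnclosingCircle(q[:,:2].astype(np.float32)),np.median(q,0))
m=reg&(p[...,0]>120)&(p[...,1]<70);print('index',np.median(W[m],0))
m=(u>250)&(u<520)&(v>100)&(v<310)&(abs(W[...,2]-.012)<.004);q=W[m];r=cv2.minAreaRect(q[:,:2].astype(np.float32));print('base',r,cv2.boxPoints(r))
m=(u>385)&(u<440)&(v>300)&(v<360)&(p[...,0]>120)&(p[...,1]<70);q=W[m];print('handle',np.median(q,0),q.min(0),q.max(0))
corners=np.array([[308,116],[501,219],[451,298]]);print(ray(c,corners,.012))
```

```text
disc ((0.565218448638916, 0.017097508534789085), 0.05247465893626213) 0.1306289558777823
top ((0.5716473460197449, 0.018646128475666046), 0.019089674577116966) [0.57245229 0.01956693 0.17751601]
index [0.52058422 0.00217315 0.12834672]
base ((0.6339379549026489, -0.10610774159431458), (0.17227734625339508, 0.38077497482299805), 18.072696685791016) [[ 0.49298638  0.04816449]
 [ 0.6111117  -0.31382445]
 [ 0.7748895  -0.26037997]
 [ 0.6567642   0.10160896]]
handle [ 0.52232874 -0.18235535  0.07050669] [ 4.93647903e-01 -2.19804655e-01  4.87305834e-04] [0.62572722 0.07381889 0.44855619]
[[ 0.6157123   0.08597854  0.012     ]
 [ 0.70222237 -0.17910274  0.012     ]
 [ 0.58474394 -0.22409228  0.012     ]]
```

Run:
```python
from h import *
print(rel([.571,.018,.154],down(-np.pi/4)))
```

```text
(array([-0.5 , -0.55, 16.6 ]), array([ 0.001, -0.003, -0.012]))
```

```bash
python3 look.py; cat pics/../look.py | head -3
```

```text
1.8 [0.57037035 0.01106075 0.3199763 ] [-0.6453933   0.19469772  0.64004984  1.52086175 -0.11329533  1.46357786
 -0.79945578] yaw -45.668342334423855 [-4.10750745 -3.70163113 -0.84066008] [-0.20888335  0.17734657  0.02971646] 1.0009760913370274
import sys
from h import *
from plant import *
```

Run:
```python
from h import *
p=np.array([0.14900273, 0.60661581, 0.24451002]);R=Rn.from_quat([.786923,.61705,-.000536,.000479])
for s,r in(((-24,27.4,-7.5),1.12),((14.5,32.7,0),.99)):
    p=p+R.apply(np.array(s)/100);R=R*Rn.from_rotvec([0,0,r]);m=R.as_matrix();print(p,np.degrees(np.arctan2(m[1,0],m[0,0])))
print(rel([.571,.018,.154],down(-np.pi/4),p,R))
```

```text
[0.35787553 0.30829957 0.31987959] 12.030830036396095
[0.56785007 0.01870577 0.32023646] -44.69194333859237
(array([ 0.26, -0.19, 16.62]), array([ 0.001, -0.001,  0.005]))
```

Request:
servo_tool:
  series:
    - [[0.3,-0.2,0],[0,0,0],1]
    - [[0.3,-0.2,1],[0,0,0],1]
    - [[0.3,-0.2,3],[0,0,0],1]
    - [[0.3,-0.2,5],[0,0,0],1]
    - [[0.3,-0.2,7],[0,0,0],1]
    - [[0.3,-0.2,8.5],[0,0,0],1]
    - [[0.3,-0.2,9],[0,0,0],1]
    - [[0.3,-0.2,9],[0,0,0],1]

```text
t: 2.6
tool_pos: [0.571, 0.019, 0.2298]
tool_rot: [0.0, 0.925, -0.38, -0.0]
force: [0.9, -0.2, 0.4]
gripper_width: 0.999
```

```bash
python3 look.py wrist:w2
python3 - <<'E'
from h import *
c=load('w2.npz');W=cloud(c)
m=(W[...,2]>.170)&(W[...,2]<.185)&(np.hypot(W[...,0]-.571,W[...,1]-.018)<.04)
q=W[m];print(m.sum(),cv2.minEnclosingCircle(q[:,:2].astype(np.float32)),q.mean(0))
E
```

```text
2.6 [0.57100356 0.01895531 0.22979224] [-0.63735182  0.2449      0.61984503  1.65815138 -0.14741102  1.28670633
 -0.76881806] yaw -44.62174565803566 [ 0.89981886 -0.21226902  0.38633063] [-0.04785515  0.00609659  0.0184972 ] 0.9986853118616827
3140 ((0.5712882280349731, 0.018626630306243896), 0.019304309040308) [0.57292739 0.02014911 0.17712413]
```

View pics/w2.png

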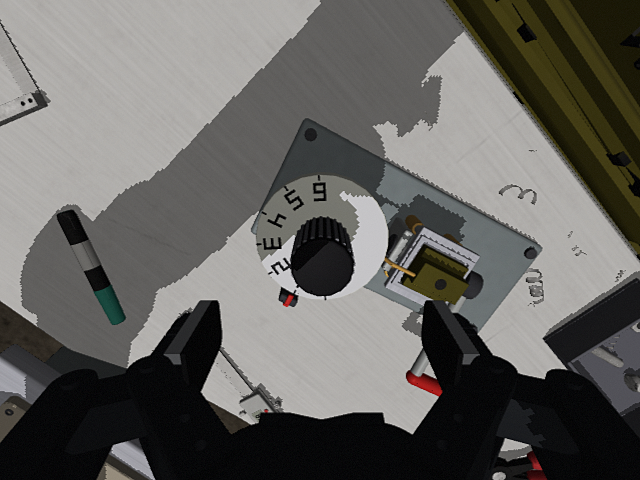

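The grip is centred under the TCP to within about 0.5 mm: grip top at (322,272), axis at (0.571, 0.0186). Now I'll descend and close.

Request:
servo_tool:
  series:
    - [[0,0,1],[0,0,0],1]
    - [[0,0,3],[0,0,0],1]
    - [[0,0,5],[0,0,0],1]
    - [[0,0,6.8],[0,0,0],1]
    - [[0,0,7.5],[0,0,0],1]
    - [[0,0,7.5],[0,0,0],0.3]
    - [[0,0,7.5],[0,0,0],0.3]
    - [[0,0,7.5],[0,0,0],0.3]
  force: 50

```text
t: 3.45
tool_pos: [0.572, 0.0183, 0.1563]
tool_rot: [-0.001, 0.925, -0.38, 0.001]
force: [0.2, 0.4, 1.0]
gripper_width: 0.515
```

Request:
servo_tool:
  series:
    - [[0,0,0],[0,0,0],0.2]
    - [[0,0,0],[0,0,0],0.2]
    - [[0,0,0],[0,0,0],0.2]
    - [[0,0,0],[0,0,0],0.2]
    - [[0,0,0],[0,0,0],0.2]
    - [[0,0,0],[0,0,0],0.2]
    - [[0,0,0],[0,0,0],0.2]
    - [[0,0,0],[0,0,0],0.2]
  force: 50

```text
t: 4.25
tool_pos: [0.5716, 0.0187, 0.1565]
tool_rot: [-0.001, 0.925, -0.38, 0.0]
force: [-4.2, 0.7, 7.0]
gripper_width: 0.407
```

```bash
python3 look.py
```

```text
4.25 [0.57159943 0.01874005 0.15647225] [-0.61610214  0.31286469  0.60332651  1.74594608 -0.19452061  1.14183814
 -0.73384922] yaw -44.67176952881955 [-4.22798427  0.68786588  6.9972212 ] [ 0.14083368  0.76018748 -0.05482058] 0.407493079445192
```

Request:
servo_tool:
  series:
    - [[0,0,0],[0,0,-0.1],0.2]
    - [[0,0,0],[0,0,-0.2],0.2]
    - [[0,0,0],[0,0,-0.3],0.2]
    - [[0,0,0],[0,0,-0.4],0.2]
    - [[0,0,0],[0,0,-0.5],0.2]
    - [[0,0,0],[0,0,-0.6],0.2]
    - [[0,0,0],[0,0,-0.7],0.2]
    - [[0,0,0],[0,0,-0.8],0.2]

```text
t: 5.05
tool_pos: [0.5716, 0.0188, 0.1565]
tool_rot: [-0.001, 1.0, 0.012, 0.0]
force: [-4.4, 1.6, 6.9]
gripper_width: 0.404
```

```bash
python3 look.py wrist:w3
```

```text
5.05 [0.57155478 0.01881086 0.15649295] [-0.51298924  0.29648895  0.47619544  1.74096462 -0.14934149  1.13902575
  0.03243671] yaw 1.3973315272998073 [-4.39574727  1.56013089  6.89196724] [0.24121842 0.77245691 0.00533155] 0.40361618165548757
```

View pics/w3.png

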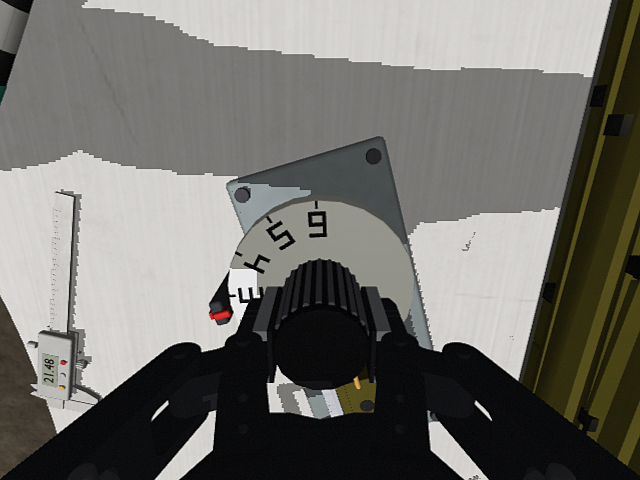

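The disc turns with the grip: 3 (248,295) is nearing the index (220,315), with 4 at (255,262). I'll turn the remaining ~0.77 rad.

Request:
servo_tool:
  series:
    - [[0,0,0],[0,0,-0.1],0.2]
    - [[0,0,0],[0,0,-0.2],0.2]
    - [[0,0,0],[0,0,-0.3],0.2]
    - [[0,0,0],[0,0,-0.4],0.2]
    - [[0,0,0],[0,0,-0.5],0.2]
    - [[0,0,0],[0,0,-0.6],0.2]
    - [[0,0,0],[0,0,-0.7],0.2]
    - [[0,0,0],[0,0,-0.77],0.2]

```text
t: 5.9
tool_pos: [0.5715, 0.0188, 0.1565]
tool_rot: [-0.0, 0.922, 0.387, 0.001]
force: [-4.4, 0.7, 5.8]
gripper_width: 0.408
```

```bash
python3 look.py wrist:w4
```

```text
5.9 [0.5715428  0.01884831 0.15647137] [-0.42007126  0.28699129  0.3639581   1.73619007 -0.11245951  1.13793625
  0.77183062] yaw 45.513445981035815 [-4.3777527   0.70264947  5.83943262] [ 0.39310111  0.84907259 -0.0974351 ] 0.40832231625361737
```

View pics/w4.png

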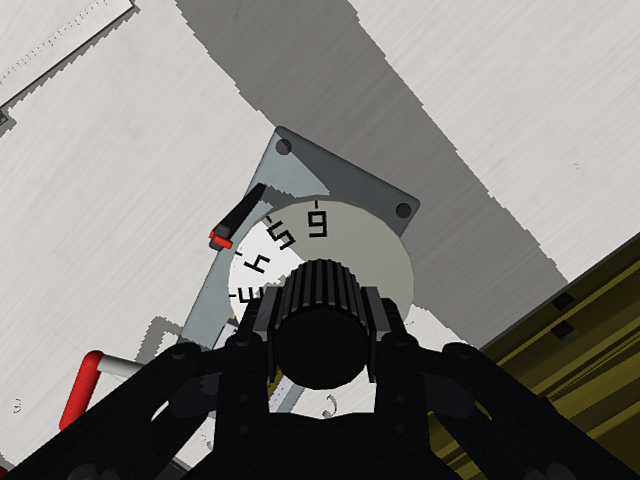

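Number 4 (tick at (238,253)) is at the red index (220,238). I'll release and rise.

Request:
servo_tool:
  series:
    - [[0,0,0],[0,0,0],0.6]
    - [[0,0,0],[0,0,0],0.8]
    - [[0,0,0],[0,0,0],0.9]
    - [[0,0,0],[0,0,0],0.9]
    - [[0,0,-2],[0,0,0],0.9]
    - [[0,0,-5],[0,0,0],0.9]
    - [[0,0,-9],[0,0,0],0.9]
    - [[0,0,-12],[0,0,0],0.9]

```text
t: 6.75
tool_pos: [0.5717, 0.0181, 0.2776]
tool_rot: [0.0, 0.923, 0.385, 0.001]
force: [0.6, -0.1, -0.4]
gripper_width: 0.901
```

```bash
python3 look.py wrist:w5 scene:s5
```

```text
6.75 [0.57166346 0.01811671 0.27757139] [-0.43747323  0.19798985  0.37985586  1.57817988 -0.0745032   1.37824139
  0.73926628] yaw 45.23245458985032 [ 0.64644695 -0.13515281 -0.37490941] [ 0.03404368 -0.01925604 -0.03005566] 0.9009820566222457
```

View pics/w5.png

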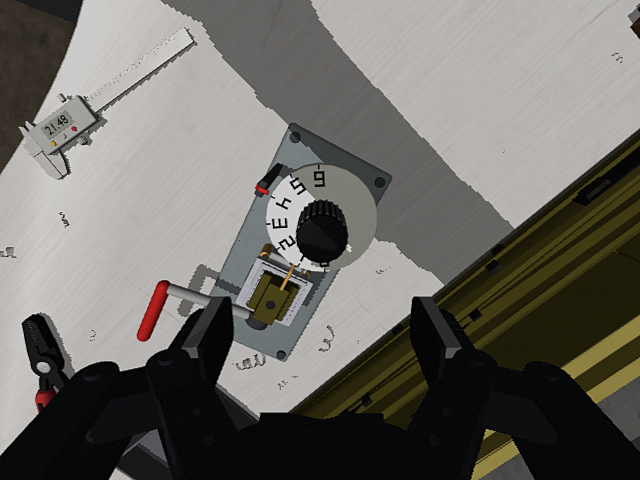

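4 (283,203) lines up with the red index (262,190). I'll check this in a rectified view and measure the handle (ends about (163,285) and (144,337)).

Run:
```python
from h import *
c=load('w5.npz');W=cloud(c);p=c['p'].astype(int)
v,u=np.mgrid[:480,:640]
m=(u>130)&(u<175)&(v>275)&(v<345)&(p[...,0]>120)&(p[...,1]<70);q=W[m];q=q[(q[:,2]>.055)&(q[:,2]<.08)]
r=cv2.minAreaRect(q[:,:2].astype(np.float32));print('handle',len(q),q.mean(0),r,cv2.boxPoints(r),np.percentile(q[:,2],[5,50,95]))
C=np.array([.5715,.0187]);h=.065
g=np.array([[C[0]+h,C[1]+h,.131],[C[0]+h,C[1]-h,.131],[C[0]-h,C[1]-h,.131],[C[0]-h,C[1]+h,.131]])
H=cv2.getPerspectiveTransform(proj(c,g).astype(np.float32),np.float32([[0,0],[600,0],[600,600],[0,600]]))
im=cv2.warpPerspective(c['p'][:,:,::-1].copy(),H,(600,600),flags=2)
a=np.pi+.318;w=lambda r:(int(300-r*np.sin(a)/h*300),int(300-r*np.cos(a)/h*300))
cv2.line(im,w(.02),w(.065),(255,0,0),1);cv2.imwrite('pics/disc5.png',im)
```

```text
handle 619 [ 0.52657626 -0.19807599  0.07003555] ((0.5266971588134766, -0.2004339098930359), (0.012188980355858803, 0.07835829257965088), 18.008241653442383) [[ 0.5087888  -0.1650582 ]
 [ 0.5330136  -0.23957789]
 [ 0.5446055  -0.23580962]
 [ 0.52038074 -0.16128993]] [0.06746878 0.07025603 0.07175668]
```

View pics/disc5.png

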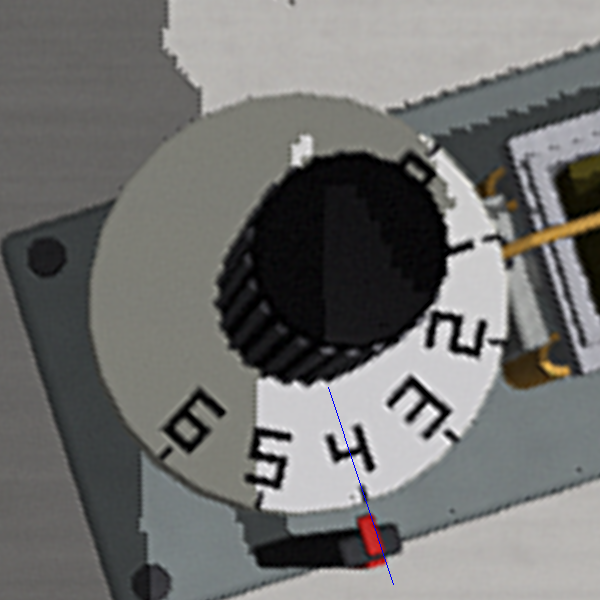

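4 sits exactly on the index line, clicked in. The lever is still down. Handle middle is at about (0.527, -0.202, 0.064) and the pivot at about (0.631, -0.168, 0.045).

```bash
python3 look.py
python3 - <<'E'
from h import *
print(rel([.5273,-.2026,.20],down(.316)))
E
```

```text
6.85 [0.57321086 0.01817465 0.27987321] [-0.43741572  0.19631187  0.3801456   1.57525963 -0.07470747  1.37717089
  0.73945653] yaw 45.23433938181284 [ 0.05771228  0.08234346 -0.00993437] [-0.00980353 -0.00589795 -0.03771949] 0.902774979936191
(array([-18.95,  12.26,   7.93]), array([ 0.003, -0.007,  0.473]))
```

Request:
servo_tool:
  series:
    - [[-2,1.3,0],[0,0,0.06],0.6]
    - [[-5,3.2,0],[0,0,0.12],0.6]
    - [[-8,5.2,1],[0,0,0.18],0.6]
    - [[-11,7.1,2],[0,0,0.24],0.6]
    - [[-14,9.1,4],[0,0,0.3],0.6]
    - [[-17,11,6],[0,0,0.37],0.6]
    - [[-18.6,12,7.5],[0,0,0.44],0.6]
    - [[-18.9,12.2,7.9],[0,0,0.473],0.6]

```text
t: 7.65
tool_pos: [0.5229, -0.2043, 0.194]
tool_rot: [-0.0, 0.988, 0.154, -0.002]
force: [-0.7, 0.3, -0.2]
gripper_width: 0.599
```

Request:
servo_tool:
  series:
    - [[0,0,0],[0,0,0],0.6]
    - [[0,0,0],[0,0,0],0.6]
    - [[0,0,0],[0,0,0],0.6]
    - [[0,0,0],[0,0,0],0.6]
    - [[0,0,0],[0,0,0],0.6]
    - [[0,0,0],[0,0,0],0.6]
    - [[0,0,0],[0,0,0],0.6]
    - [[0,0,0],[0,0,0],0.6]

```text
t: 8.45
tool_pos: [0.5251, -0.2018, 0.1963]
tool_rot: [-0.0, 0.987, 0.158, 0.0]
force: [0.6, -0.0, 0.0]
gripper_width: 0.602
```

```bash
python3 look.py wrist:w6
python3 - <<'E'
from h import *
c=load('w6.npz');W=cloud(c);p=c['p'].astype(int)
m=(p[...,0]>110)&(p[...,1]<70)&(W[...,2]>.05)&(W[...,2]<.08)&(np.hypot(W[...,0]-.527,W[...,1]+.2)<.06)
q=W[m];r=cv2.minAreaRect(q[:,:2].astype(np.float32));print('handle',len(q),r,cv2.boxPoints(r),np.percentile(q[:,2],[5,50,95]))
E
```

```text
8.45 [ 0.52505958 -0.20180376  0.19629057] [-0.19920874  0.24445311  0.56626241  1.72319979 -0.13916082  1.21411202
  0.71937768] yaw 18.164524977467792 [ 0.59696968 -0.04326704  0.04542236] [ 0.00958368 -0.01619789  0.00872881] 0.6024596872481269
handle 1137 ((0.5270580053329468, -0.20130929350852966), (0.01264441292732954, 0.07944589108228683), 17.823074340820312) [[ 0.5088809  -0.1654279 ]
 [ 0.5331976  -0.24106088]
 [ 0.5452351  -0.2371907 ]
 [ 0.5209184  -0.1615577 ]] [0.06712437 0.07000766 0.07158906]
```

View pics/w6.png

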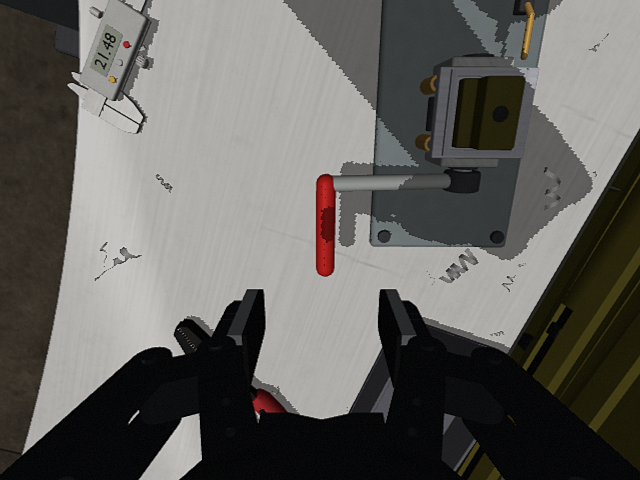

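The handle is centred ahead of the jaws (bar (325,180)-(325,272)). The pliers' nose at (185,330) needs a clearance check before I descend.

Run:
```python
from h import *
c=load('w6.npz');print(ray(c,[[180,325],[200,345]],.01))
print(rel([.5277,-.204,.060],down(.316)))
```

```text
[[ 0.42445106 -0.36458378  0.01      ]
 [ 0.44923562 -0.38210838  0.01      ]]
(array([ 0.18,  0.29, 13.63]), array([-0.   , -0.   ,  0.001]))
```

Request:
servo_tool:
  series:
    - [[0.2,0.3,1.5],[0,0,0],0.6]
    - [[0.2,0.3,4],[0,0,0],0.6]
    - [[0.2,0.3,7],[0,0,0],0.6]
    - [[0.2,0.3,10],[0,0,0],0.6]
    - [[0.2,0.3,12.5],[0,0,0],0.6]
    - [[0.2,0.3,13.6],[0,0,0],0.6]
    - [[0.2,0.3,13.6],[0,0,0],0.6]
    - [[0.2,0.3,13.6],[0,0,0],0.4]
  force: 25

```text
t: 9.3
tool_pos: [0.5283, -0.2044, 0.0609]
tool_rot: [0.0, 0.987, 0.158, 0.0]
force: [0.2, 0.1, 0.5]
gripper_width: 0.445
```

Request:
servo_tool:
  series:
    - [[0,0,0],[0,0,0],0.3]
    - [[0,0,0],[0,0,0],0.2]
    - [[0,0,0],[0,0,0],0.1]
    - [[0,0,0],[0,0,0],0.05]
    - [[0,0,0],[0,0,0],0.05]
    - [[0,0,0],[0,0,0],0.05]
    - [[0,0,0],[0,0,0],0.05]
    - [[0,0,0],[0,0,0],0.05]
  force: 25

```text
t: 10.1
tool_pos: [0.5288, -0.204, 0.0608]
tool_rot: [0.0, 0.987, 0.158, 0.001]
force: [5.1, 0.8, 4.9]
gripper_width: 0.167
```

```bash
python3 look.py wrist:w7
```

```text
10.1 [ 0.52880338 -0.20404352  0.06080956] [-0.14428999  0.41569329  0.52100977  1.83669476 -0.24977219  0.95238838
  0.80289071] yaw 18.17745333306317 [5.10626631 0.81241282 4.85756744] [ 0.09923585 -1.15716062 -0.04868335] 0.16717298121173585
```

View pics/w7.png

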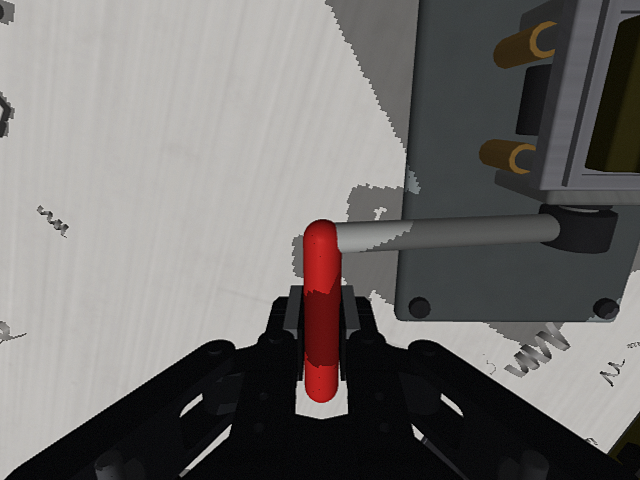

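The bar is gripped mid-length (pads at about (322,320)). I'll swing the first half of the arc.

Request:
servo_tool:
  series:
    - [[0.1,0,-0.45],[0,0,0],0.05]
    - [[0.3,0,-1.2],[0,0,0],0.05]
    - [[0.5,0,-1.85],[0,0,0],0.05]
    - [[0.85,0,-2.75],[0,0,0],0.05]
    - [[1.3,0,-3.6],[0,0,0],0.05]
    - [[1.8,0,-4.4],[0,0,0],0.05]
    - [[2.4,0,-5.15],[0,0,0],0.05]
    - [[2.4,0,-5.15],[0,0,0],0.05]

```text
t: 10.95
tool_pos: [0.5489, -0.1977, 0.112]
tool_rot: [-0.0, 0.988, 0.157, -0.002]
force: [-7.4, -4.7, 1.1]
gripper_width: 0.167
```

```bash
python3 look.py wrist:w8
```

```text
10.95 [ 0.54894776 -0.19770791  0.11196674] [-0.17197274  0.38612733  0.53673579  1.75059968 -0.21931446  1.06907711
  0.75502232] yaw 18.088071033402894 [-7.43070388 -4.69342477  1.10393708] [-0.8770318   1.50771002 -0.00447999] 0.16710849072607226
```

View pics/w8.png

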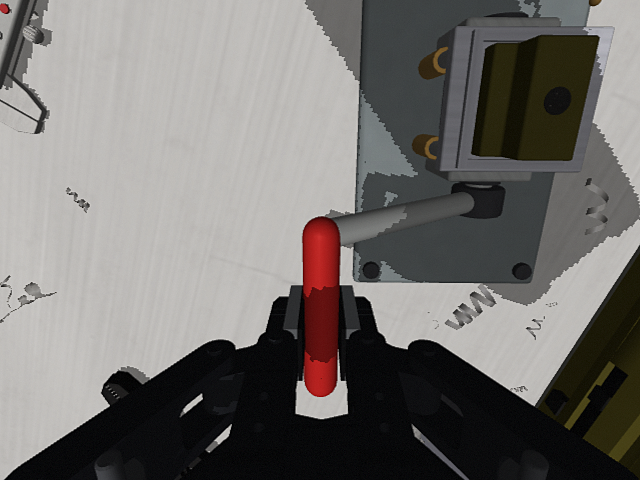

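Request:
servo_tool:
  series:
    - [[0.65,0,-0.7],[0,0,0],0.05]
    - [[1.35,0,-1.35],[0,0,0],0.05]
    - [[2.1,0,-1.95],[0,0,0],0.05]
    - [[2.95,0,-2.45],[0,0,0],0.05]
    - [[3.8,0,-2.9],[0,0,0],0.05]
    - [[4.65,0,-3.25],[0,0,0],0.05]
    - [[5.6,0,-3.55],[0,0,0],0.05]
    - [[5.6,0,-3.55],[0,0,0],0.05]

```text
t: 11.8
tool_pos: [0.6042, -0.1804, 0.1497]
tool_rot: [0.001, 0.988, 0.157, 0.0]
force: [-7.5, -2.8, 18.3]
gripper_width: 0.163
```

```bash
python3 look.py wrist:w9 side:d9
python3 - <<'E'
import cv2
a=cv2.imread('pics/d9.png');cv2.imwrite('pics/d9c.png',cv2.resize(a[180:330,270:410],None,fx=4,fy=4,interpolation=2))
E
```

```text
11.8 [ 0.6041922  -0.18040382  0.14965103] [-0.18686387  0.44347455  0.52770111  1.58907703 -0.23553726  1.17240326
  0.70648046] yaw 18.11066372079723 [-7.50269297 -2.77593449 18.30879807] [-0.39968729  1.51136705  0.03850098] 0.16340677216775215
```

View pics/d9c.png

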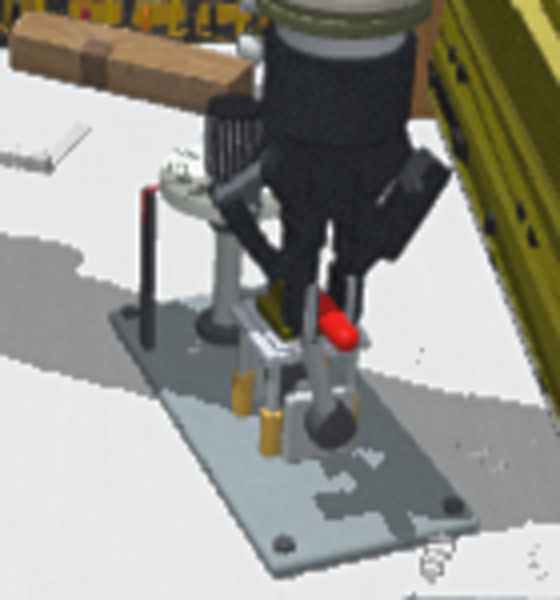

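View pics/w9.png

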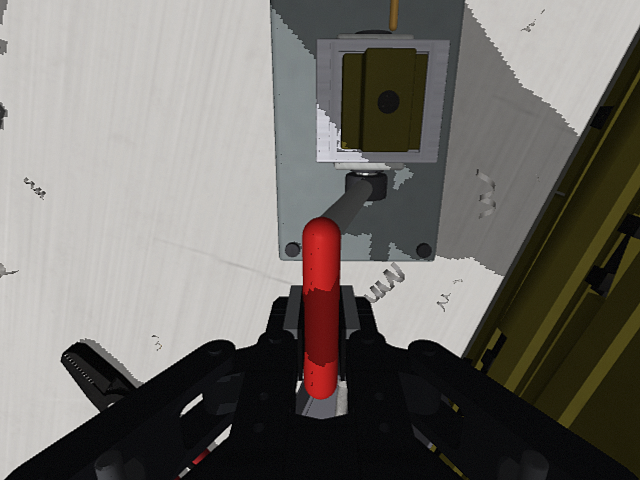

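Nearly there (lever about 75°). The force is 18 N, mostly upward along the pads, so I'll ease up slightly while finishing.

Request:
servo_tool:
  series:
    - [[0,0,-0.1],[0,0,0],0.05]
    - [[0.5,0,-0.22],[0,0,0],0.05]
    - [[1.0,0,-0.32],[0,0,0],0.05]
    - [[1.5,0,-0.4],[0,0,0],0.05]
    - [[2.0,0,-0.45],[0,0,0],0.05]
    - [[2.5,0,-0.48],[0,0,0],0.05]
    - [[2.9,0,-0.5],[0,0,0],0.05]
    - [[2.9,0,-0.5],[0,0,0],0.05]

```text
t: 12.7
tool_pos: [0.6307, -0.1716, 0.1527]
tool_rot: [0.001, 0.988, 0.157, -0.001]
force: [-3.4, -3.1, 4.5]
gripper_width: 0.166
```

```bash
python3 look.py wrist:w10 side:d10 scene:s10; python3 look.py;python3 - <<'E'
import cv2
a=cv2.imread('pics/d10.png');b=cv2.imread('pics/s10.png');f=lambda x:cv2.resize(x,None,fx=3,fy=3,interpolation=2)
cv2.imwrite('pics/c10.png',cv2.hconcat([f(a[180:330,280:410]),f(b[180:330,270:400])]))
E
```

```text
12.7 [ 0.63066509 -0.17155007  0.15272924] [-0.18644718  0.49232592  0.5189178   1.5160255  -0.2520025   1.20217756
  0.68838132] yaw 18.086312433429224 [-3.38902063 -3.11029347  4.50645996] [-0.91225461  0.88247182  0.02524005] 0.16602015281429794
12.85 [ 0.63059232 -0.17157606  0.15280612] [-0.18645756  0.49187016  0.51900566  1.51648222 -0.25213244  1.20182355
  0.68845868] yaw 18.078118912488364 [-3.33898531 -4.99289677  4.46973642] [-0.93621753  0.80361445  0.00236624] 0.1673926245331932
```

View pics/c10.png

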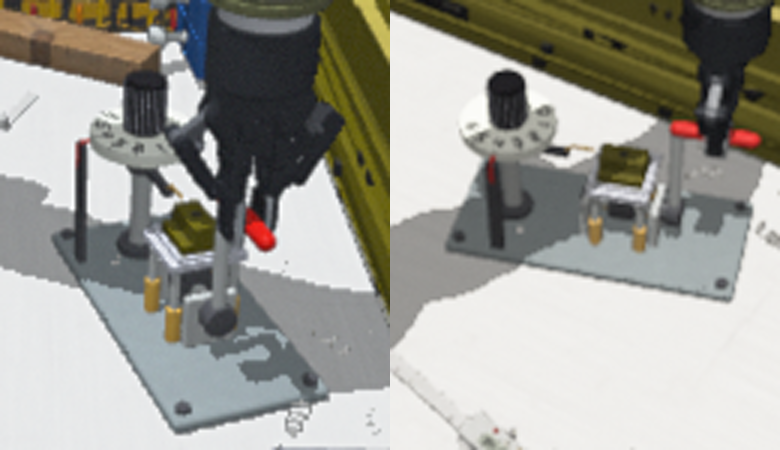

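View pics/w10.png

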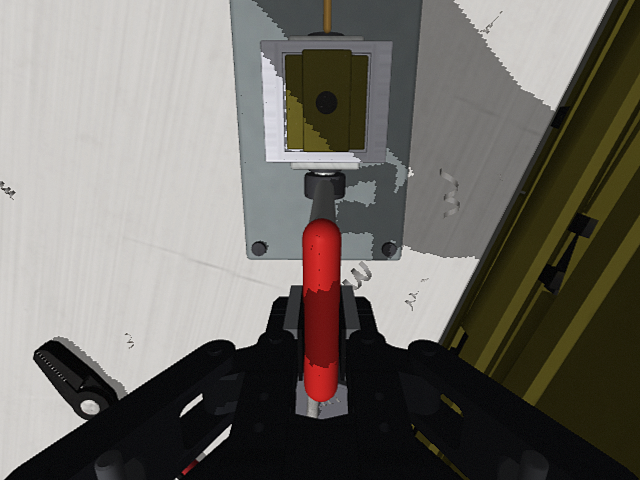

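The lever is nearly upright. Both odometry (106.9 of 108.3 mm) and the wrist view (boss at x=324 against bar at 321.5) say it is about 1.5 mm short, so I'll nudge it.

Request:
servo_tool:
  series:
    - [[0.1,0,0],[0,0,0],0.05]
    - [[0.15,0,0],[0,0,0],0.05]
    - [[0.15,0,0],[0,0,0],0.05]
    - [[0.15,0,0],[0,0,0],0.05]
    - [[0.15,0,0],[0,0,0],0.05]
    - [[0.15,0,0],[0,0,0],0.05]
    - [[0.15,0,0],[0,0,0],0.05]
    - [[0.15,0,0],[0,0,0],0.05]

```text
t: 13.65
tool_pos: [0.6317, -0.1711, 0.1526]
tool_rot: [0.0, 0.988, 0.157, -0.001]
force: [-3.6, -4.6, 3.6]
gripper_width: 0.163
```

```bash
python3 look.py wrist:w11 side:d11 scene:s11
python3 - <<'E'
from h import *
s,p,R=cur();e=np.array([.9505,.3108]);print('dx',(p[:2]-[.5288,-.2040])@e,p)
# plate height and depth of red bar, boss
c=load('w11.npz');W=cloud(c);pp=c['p'].astype(int)
m=(pp[...,0]>110)&(pp[...,1]<70)&(W[...,2]>.14)&(W[...,2]<.18);q=W[m]
e3=np.array([.9505,.3108,0]);n3=np.array([-.3108,.9505,0])
if len(q):print('bar x',np.percentile(q@e3,[1,50,99]),'top z',np.percentile(q[:,2],95))
v,u=np.mgrid[:480,:640]
b=(u>300)&(u<350)&(v>168)&(v<205)&(W[...,2]<.08)&(W[...,2]>.03)&(pp.max(-1)<70);q=W[b];print('boss',b.sum(),np.percentile(q@e3,[2,50,98]),np.percentile(q[:,2],[5,50,95]))
# plate rim & block
for nm,(a1,a2,b1,b2) in dict(rim=(265,280,60,150),block=(305,350,70,140)).items():
    print(nm,np.median(W[b1:b2,a1:a2].reshape(-1,3),0))
pl=(W[...,2]>.08)&(W[...,2]<.096)&(v<175)&(u>240)&(u<410);q=W[pl];print('plate x ext',np.percentile(q@e3,[1,99]).mean(),np.percentile(q[:,2],50))
a=cv2.imread('pics/d11.png');b=cv2.imread('pics/s11.png');f=lambda x:cv2.resize(x,None,fx=3,fy=3,interpolation=2)
cv2.imwrite('pics/c11.png',cv2.hconcat([f(a[180:330,280:410]),f(b[180:330,270:400])]))
E
```

```text
13.65 [ 0.63172738 -0.17114778  0.15264731] [-0.1863086   0.49455342  0.5185491   1.51313759 -0.25301715  1.20322336
  0.68758218] yaw 18.068969727833057 [-3.60281117 -4.59428995  3.58706362] [-0.89614592  0.91559723 -0.00726259] 0.16254630614773888
dx 0.10800733653325686 [ 0.63169511 -0.17116366  0.15263828]
bar x [0.54002536 0.5467103  0.55299873] top z 0.1626590211957442
boss 844 [0.53472254 0.54863929 0.56129632] [0.04700864 0.05482971 0.07150162]
rim [ 0.58013381 -0.09619778  0.08724607]
block [ 0.6070807  -0.08829361  0.11048474]
plate x ext 0.5482150518578449 0.08775578398663875
```

View pics/c11.png

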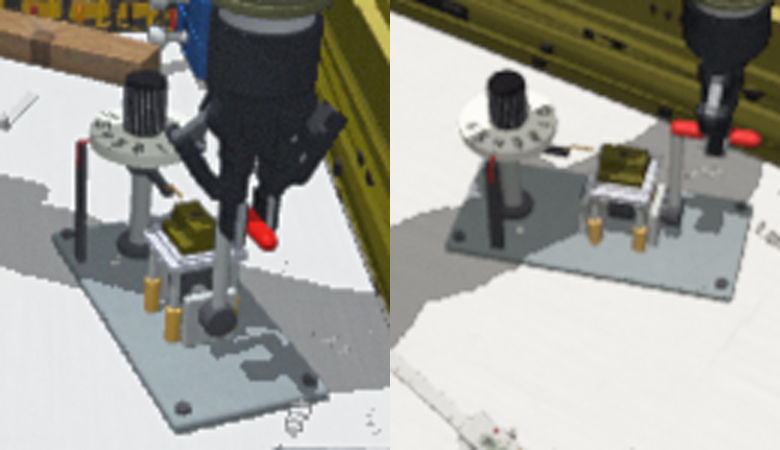

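View pics/w11.png

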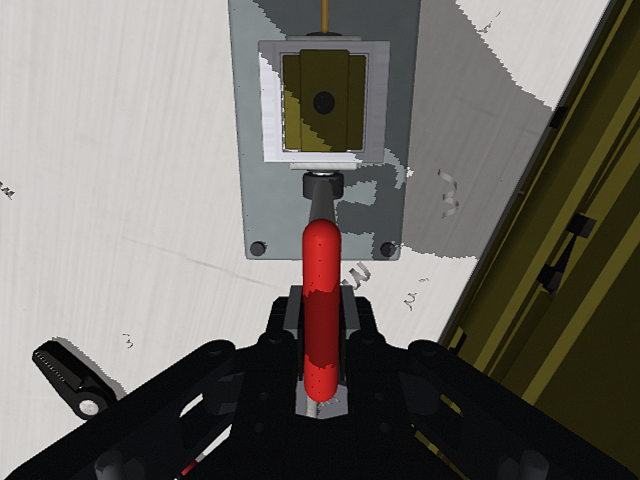

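Lift is complete: rim at 87.2 mm (69+18) and the bar within about 1 mm of the pivot's vertical. Before handing in, one last sleeve check from the saved scene image.

Run:
```python
from h import *
o=[]
for f in('s11.npz','d11.npz'):
    c=load(f);C=np.array([.5695,.0175]);h=.065
    g=np.array([[C[0]+h,C[1]+h,.131],[C[0]+h,C[1]-h,.131],[C[0]-h,C[1]-h,.131],[C[0]-h,C[1]+h,.131]])
    H=cv2.getPerspectiveTransform(proj(c,g).astype(np.float32),np.float32([[0,0],[400,0],[400,400],[0,400]]))
    o.append(cv2.warpPerspective(c['p'][:,:,::-1].copy(),H,(400,400),flags=2))
cv2.imwrite('pics/disc11.png',np.hstack(o))
```

```text
(no output)
```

View pics/disc11.png

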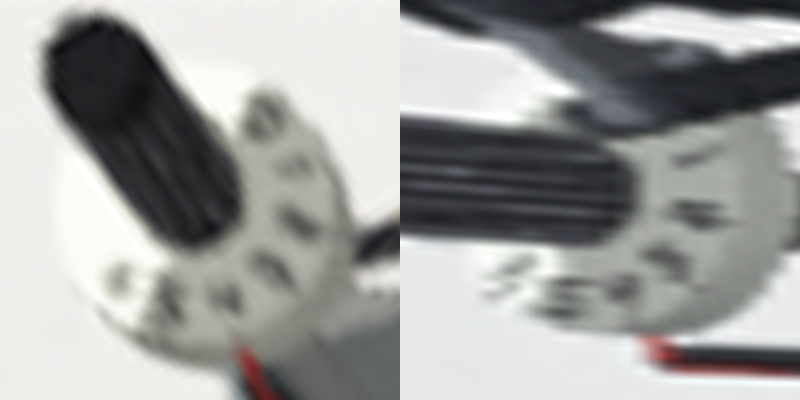

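4 is still at the red index (scene view: 4 at (225,297), index at (243,352)). I'm handing in while holding the lever.

```bash
python3 -c "
from plant import *
s=get_state();print(s['t'],s['tool_pos'],s['force'],s['gripper_width']);print(sign_off())"
```

```text
13.8 [ 0.63169511 -0.17116366  0.15263828] [-3.85158732 -3.98781405  4.47282684] 0.1600798087727659
the job is handed in; nothing more can be done
None
```

The job is done and handed in at 13.8 s, with the gripper still holding the cam lever upright.

- **Sleeve:** I turned it from 1 to 4 and released it while the lever was still down. A rectified wrist picture then showed 4 exactly on the red index, and the scene and side views showed it still there at the end.
- **Lever:** I gripped the red handle and swung it up along its arc. By arm travel it moved 108.0 of the 108.3 mm needed. The wrist camera put the handle 1 to 1.5 mm short of the pivot's vertical, which is under 1 degree and within camera accuracy.
- **Lift:** The plate rim measured 87.2 mm, against 87 mm expected (69 + 18).
- **Forces:** The highest wrist-force reading was about 20 N during the swing and about 7 N at the end. I only had readings at the end of each move, so higher values in between are possible.
- **Other items:** I commanded no contact with the block, plate, pliers, square or other tools. I did not measure their positions afterwards.

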